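# Load a test cassette into the slanted bay of a cartridge reader

## Robot

A 6-joint arm with a two-finger parallel gripper is mounted at the origin on the work surface. World frame = base frame: x ahead of the robot, y to its left, z up, the work surface at z = 0. Lengths are in m, angles in rad, forces in N, time in s.
With the tool pointing down it reaches from about 0.275 to 0.775 m from the base axis. Payload 14.6 kg.
Tool frame: the origin (TCP) lies between the finger pads; the fingertips stand ahead of it and the grasp point (between the pads) lies 3 mm ahead of it (manip.finger_overhang is the z of the fingertips in the tool frame, in m); z points along the fingers, y is the line along which they close (so a half turn about z gives the same grasp; the last joint's range is limited). The gripper opens to 85 mm and grips with 20 to 120 N. Pads are 22 mm wide; open, the fingers measure 114 mm over their backs; the gripper's body (76 mm by 85 mm) begins 54 mm behind the grasp point. The pads swing forward as they close: fully open they stand 13 mm farther back than shut.
Start: joints at [1.127, 0.263, -0.048, 1.259, 0, 1.415], TCP at [0.15, 0.503, 0.253] pointing down, gripper open.
Joint ranges: [-2.65, 2.65], [-0.89, 1.7], [-1.18, 1.37], [-2.13, 2.11], [-1.35, 1.29], [-3.14, 3.14]. Speed limits (rad/s): [1.89, 1.89, 2.57, 2.79, 3.14, 3.14].

## Interface

Orientations are given as a rotation vector (axis times angle).
In Python, from workcell import manip, cams gives the robot as it stands. Calls block until the motion is done:
- manip.goto(position, orientation): joint-space move of the TCP to a pose.
- manip.move_straight(position, rotation=None, vel=0.15): straight line of the TCP; rotation=None keeps the orientation; vel is the mean speed in m/s.
- manip.movej(angles): joint-space move.
- manip.gripper_open() and manip.close_gripper(effort=None): open the fingers fully, or close them until they stop; effort is the grip in N (None keeps the last).
- manip.dwell(seconds).
- manip.solve_ik(position, orientation): joint angles nearest the present ones, or None.
- manip.get_obs(): the state.
- cams.snapshot(name): name is "scene" or "top" or "wrist"; returns a dict with "image" (400x640x3 uint8, red, green, blue), "camera_matrix" (3x3 intrinsics, pixels), "eye" and "rotation" of the camera in the world. Camera axes: x right, y up, looking along -z (the intrinsics and any distortion apply to the point x, -y, -z); pixel columns grow to the right and rows downward; lengths in m; the calibration is good to about 2 mm. A picture is of the moment at which its call begins. There is no depth.
A pose or a line that the arm cannot do raises manip.Unreachable and nothing moves.
- manip.hand_in(): hands the job in; it is judged then, once.
The state is a dict: "time": time; "joints": joint angles; "qvel": joint speeds; "tau": joint torques, N m; "ee_pos": TCP position; "orientation": TCP orientation; "wrist_force": force on the tool from outside, world axes, zero at the start; "torque": the same for the moment, N m; "opening": finger opening in m; "gripper_force": force on a finger pad.
Only numpy, scipy, OpenCV 4.12 (cv2) and the standard library are available. Lean on these libraries where they do the work, as an engineer would, in place of code of your own. Each camera call takes 0.05 s, during which the arm holds its last target. There are 200 camera calls.

## Task

Make the cartridge reader ready: push the shutter over its slanted bay aside to its stop, then take the cassette with the plain flat tab out of the rack and slide it fully home in the bay, until its collar rests on the bay's mouth. Let go of it, and only then swing the clamp lever beside the bay all the way over to its other stop. Leave the cassette with the round knob in the rack, and do not disturb the bottle, the jar or the glove box.

Things in the scene. Friction and masses are not known exactly. Their poses are not given: they have to be found in the camera images.
- reader: Low white reader, fixed: slab 200 (x) x 270 (y) x 25 mm, origin at the centre of its underside, z up, -x its front (to the robot). It carries the slanted grey bay in the middle, the shutter track on the +y side, the clamp lever at x -20, y -95 mm, and a 70 mm high display hump at its far (+x) edge. Place and yaw vary; it may stand left or right.
- bay: Grey sleeve leaning 28 degrees from vertical to the reader's front. Origin: centre of its open mouth (140 mm above the table; reader x -30, y 0). z points out of the mouth along the axis, y is the reader's y. Inside 53 (x) x 19 (y) mm, flared to 61 x 27 in the last 6 mm; 103 mm deep; outside 69 x 35 mm. The shutter track, level with the mouth, reaches to y = 110 mm.
- shutter (a joint): Slide of the shutter along the bay's +y, m: 0 closed over the mouth, 0.08 fully open at its stop. It starts 0 to 0.012. Friction about 1.5 N.
- shutter_grip (a point): Middle of the shutter's black round grip post (16 mm diameter, standing along the bay's z from 4 to 36 mm over the mouth plane; this point is at 22 mm). The post stands on an aluminium plate 70 x 40 x 4 mm lying 1 mm above the mouth.
- lever (a joint): Clamp lever on the reader, rad: 0 leaning 0.5 rad towards the reader's front (-x), 1.0 leaning 0.5 rad towards +x, at its stop. It starts 0 to 0.2, stays where it is left and moves with about 1 N at the tip.
- lever_tip (a point): Centre of the lever's black ball tip (26 mm diameter), 85 mm from the lever's pivot; the pivot, along the reader's y, lies 47 mm above the table at x -20, y -95 mm of the reader. The lever is a 10 mm rod.
- rack: Grey plastic block, fixed, 100 (x) x 180 (y) x 75 mm, origin at the centre of its underside. Two upright slots 54 x 20 mm, 65 mm deep, at y = -45 and +45 mm; a cassette stands in each (which is which varies).
- cassette: The one to load, with a plain flat tab: white, 148 mm tall, 150 g. Origin: centre of its lower end, z up. Blade 50 (x) x 16 (y) x 100 mm (lowest 8 mm: 45 x 11), collar 74 x 38 mm at z 100 to 106, tab 40 (x) x 12 (y) mm at z 106 to 148. Same when turned half round. In the rack its lower end is 10 mm above the table.
- knob_cassette: The other white cassette, to be left in the rack: same blade and collar, but on top a round knob (30 mm diameter, z 124 to 144 mm, on an 18 mm neck) instead of a tab. Origin at the centre of its lower end.
- bottle: Bystander: white bottle, 56 mm diameter, 120 mm high, origin under its centre.
- jar: Bystander: clear jar, 60 mm diameter, 75 mm high, origin under its centre.
- glove_box: Bystander: carton of gloves, 120 x 230 x 75 mm, origin under its centre.
There are look-alikes about, which are no part of the job. What is shaped like the cassette but pink is not meant. Leave any orange look-alike of the rack alone.

How it is judged:
By the outcome, as a careful person would: the job done as asked, in the order asked, and still so for the second after the job is handed in, with the robot touching nothing.
It also fails if it takes over 59 s, if anything falls off the work surface, if the arm or the gripper's body presses on something with over 40 N, if the wrist force passes 120 N, or if a joint passes its speed limit or range.

## Working session

There is one attempt and no reset: what is moved stays moved. The work goes in short steps, each a Python script; the robot and the scene stay as the last script left them, time stands still between calls to the robot, and variables do not carry over. Pictures are saved under pics/ and viewed, at most 10 in all, crops included, and the job is handed in when it is done.

```bash
mkdir -p pics; ls; python3 - <<'E'
from workcell import manip, cams
import cv2,numpy as np
for n in ("scene","top"):
    s=cams.snapshot(n); cv2.imwrite(f"pics/{n}0.png",s["image"][:,:,::-1])
    print(n,s["camera_matrix"].tolist(),s["eye"],np.round(s["rotation"],4).tolist(),[k for k in s])
    np.savez(f"pics/{n}0.npz",**{k:s[k] for k in("image","camera_matrix","eye","rotation")}, **({'d':s['distortion']} if 'distortion' in s else {}))
o=manip.get_obs();print(o["time"],o["orientation"],manip.finger_overhang)
E
```

```text
pics
scene [[459.7394180467687, 0.0, 316.6329159427853], [0.0, 459.7394180467687, 216.1884715837202], [0.0, 0.0, 1.0]] [1.41811892 0.44098078 0.73943563] [0.6272, 1.0337, 1.8229] ['image', 'camera_matrix', 'eye', 'rotation']
top [[414.7151341273816, 0.0, 320.20014799633447], [0.0, 414.7151341273816, 198.54731587757044], [0.0, 0.0, 1.0]] [ 0.40703803 -0.02100691  1.36393258] [0.1005, -0.0613, -1.5449] ['image', 'camera_matrix', 'eye', 'rotation']
0.1 [-4.52003611e-01 -3.10864701e+00  1.39203097e-03] 0.022
```

View pics/scene0.png

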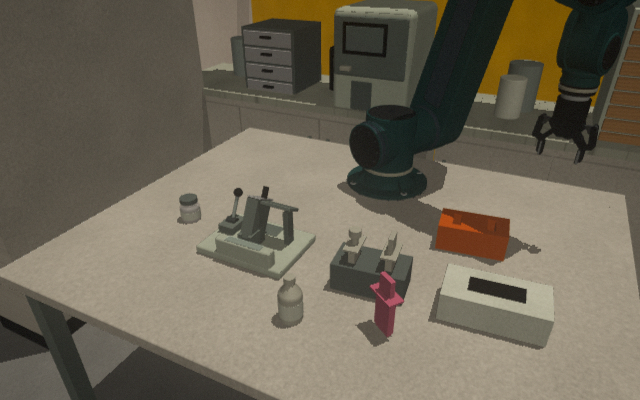

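View pics/top0.png

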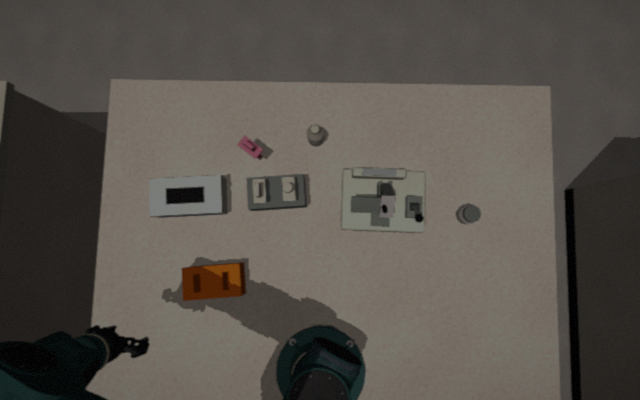

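The scene and top views both show the tab cassette in the rack's +y slot (top view 260,190) and the knob at (289,188). The reader is at (384,200) with the shutter post near (385,208) and the lever ball at (419,217). The orange rack and the pink cassette are decoys. Next is a closer crop.

```bash
cat > h.py <<'E'
import numpy as np,cv2
from scipy.spatial.transform import Rotation as R
def ray(s,p):
    K=s["camera_matrix"];d=np.linalg.inv(K)@[p[0],p[1],1.]
    return np.array(s["eye"]),R.from_rotvec(s["rotation"]).as_matrix()@(d*[1,-1,-1])
def onz(s,p,z):
    e,d=ray(s,p);return e+d*(z-e[2])/d[2]
def proj(s,X):
    c=R.from_rotvec(s["rotation"]).as_matrix().T@(np.array(X)-s["eye"])*[1,-1,-1]
    q=s["camera_matrix"]@c;return q[:2]/q[2]
def tri(s1,p1,s2,p2):
    e1,d1=ray(s1,p1);e2,d2=ray(s2,p2)
    t=np.linalg.lstsq(np.c_[d1,-d2],e2-e1,rcond=None)[0]
    a,b=e1+t[0]*d1,e2+t[1]*d2
    return (a+b)/2,np.linalg.norm(a-b)
E
python3 - <<'E'
from h import *
s=np.load("pics/top0.npz");im=s["image"][:,:,::-1]
cv2.imwrite("pics/c1.png",cv2.resize(im[155:245,235:435],None,fx=4,fy=4,interpolation=cv2.INTER_CUBIC))
hsv=cv2.cvtColor(im,cv2.COLOR_BGR2HSV)
for (x,y) in [(300,200),(250,200),(350,225),(415,185),(385,172),(330,150),(330,220),(200,205)]: print((x,y),im[y,x],hsv[y,x])
E
```

```text
(300, 200) [69 73 71] [45 14 73]
(250, 200) [70 75 73] [42 17 75]
(350, 225) [114 125 122] [ 38  22 125]
(415, 185) [107 119 121] [ 26  30 121]
(385, 172) [ 98 100  99] [ 45   5 100]
(330, 150) [111 122 124] [ 25  27 124]
(330, 220) [106 115 124] [ 15  37 124]
(200, 205) [119 125 123] [ 40  12 125]
```

View pics/c1.png

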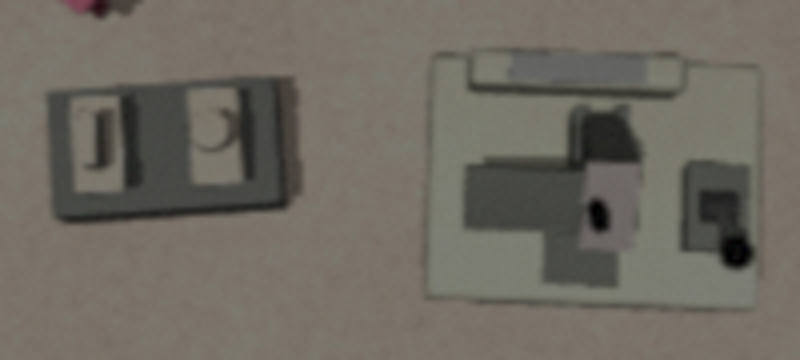

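The crop shows the reader slab corners at about (432,55), (427,297), (758,308) and (760,66). The collars are at about (99,144) for the tab cassette and (216,137) for the knob cassette, the post top is at (599,215), and the lever ball is at (736,250).

```bash
python3 - <<'E'
from h import *
from workcell import manip,cams
s=np.load("pics/top0.npz")
P=lambda u,v,z:onz(s,(u/4+235-.375,v/4+155-.375),z)
c=[P(432,55,.025),P(427,297,.025),P(758,308,.025),P(760,66,.025)]
print("slab",np.round(c,3).tolist())
ctr=np.mean(c,0);
yv=(c[0]+c[1]-c[2]-c[3])/2;xv=(c[0]+c[3]-c[1]-c[2])/2
print("size",np.linalg.norm(xv),np.linalg.norm(yv),"ctr",ctr,"yaw",np.arctan2(xv[1],xv[0]),np.arctan2(-yv[0],yv[1]))
yaw=np.arctan2(-yv[0],yv[1])
Rz=R.from_euler('z',yaw).as_matrix()
base=np.r_[ctr[:2],0]
mouth=base+Rz@[-.03,0,.14]
Rb=Rz@R.from_euler('y',-28,degrees=True).as_matrix()
print("mouth",mouth,"axis",Rb[:,2])
post=mouth+Rb@[0,0,.036];print("posttop pred(slide0)",(proj(s,post)-[235,155])*4)
piv=base+Rz@[-.02,-.095,.047]
for q in(0,.1,.2):print(q,"ball",(proj(s,piv+Rz@[.085*np.sin(q-.5),0,.085*np.cos(q-.5)])-[235,155])*4)
t,k=P(99,144,.116),P(216,137,.116);print("tab",t,"knob",k,np.linalg.norm(t-k))
d=t-k;print("rackyaw",np.arctan2(-d[0],d[1]))
# wrist looks
rd=lambda y:(R.from_euler('z',y)*R.from_rotvec([np.pi,0,0])).as_rotvec()
m=(t+k)/2
for nm,p in(("w_rack",[m[0],m[1],.42]),("w_read",[ctr[0]-.05,ctr[1]+.01,.45])):
    for a in(np.pi/2,-np.pi/2,0):
        print(nm,a,manip.solve_ik(p,rd(a)))
E
```

```text
slab [[0.646, -0.056, 0.025], [0.449, -0.056, 0.025], [0.447, -0.321, 0.025], [0.643, -0.323, 0.025]]
size 0.19672906324402353 0.2655546399907721 ctr [ 0.54626876 -0.18914265  0.025     ] yaw -0.00438646942675759 -0.01048306636368705
mouth [ 0.51627041 -0.18882816  0.14      ] axis [-0.46944577  0.00492141  0.88294759]
posttop pred(slide0) [616.96069029 223.49520835]
0 ball [734.97940166 251.36439056]
0.1 ball [736.15598691 240.80322988]
0.2 ball [737.11777046 229.82168854]
tab [0.55607057 0.19763575 0.116     ] knob [0.56344695 0.1086446  0.116     ] 0.08929633142313396
rackyaw 0.08269976856153033
w_rack 1.5707963267948966 [0.1266666  0.39452117 0.60371396 1.77998912 0.         1.69746293]
w_rack -1.5707963267948966 [ 0.1266666   0.39452117  0.60371396  1.77998912  0.         -1.44412973]
w_rack 0 [ 0.1266666   0.39452117  0.60371396  1.77998912  0.         -3.01492605]
w_read 1.5707963267948966 [-0.50093706  0.30544423  0.54974156  1.81509366  0.          1.06985927]
w_read -1.5707963267948966 [-0.50093706  0.30544423  0.54974156  1.81509366  0.         -2.07173339]
w_read 0 [-0.50093706  0.30544423  0.54974156  1.81509366  0.          2.64065559]
```

```bash
cat >> h.py <<'E'
YAW=-.0105; BASE=np.array([.5463,-.1891,0.])
def setup(base=BASE,yaw=YAW):
    Rz=R.from_euler('z',yaw).as_matrix()
    Rb=Rz@R.from_euler('y',-28,degrees=True).as_matrix()
    return Rz,Rb,base+Rz@[-.03,0,.14]
FL=np.diag([-1.,1,-1])
rv=lambda M:R.from_matrix(M@FL).as_rotvec()
def snap(n,f):
    from workcell import cams
    s=cams.snapshot(n);cv2.imwrite(f"pics/{f}.png",s["image"][:,:,::-1])
    np.savez(f"pics/{f}.npz",**{k:s[k] for k in("image","camera_matrix","eye","rotation")});return s
E
python3 - <<'E'
from h import *
from workcell import manip
Rz,Rb,m=setup()
for d in (.3,.25,.2,.05,.02):print(d,manip.solve_ik(m+Rb@[0,0,d],rv(Rb)))
manip.goto(m+Rb@[0,0,.25],rv(Rb))
s=snap("wrist","w1");print(s["eye"],s["rotation"],manip.get_obs()["time"])
base=BASE
for n,X in dict(mouth=m,post=m+Rb@[0,.012,.036],FL=base+Rz@[-.1,.135,.025],FR=base+Rz@[-.1,-.135,.025],BL=base+Rz@[.1,.135,.025]).items():print(n,proj(s,X))
E
```

```text
0.3 [-0.89869833 -0.19546809 -0.22543731  1.21721036  0.37285969 -0.82663877]
0.25 [-0.84174023 -0.16880397 -0.32730746  1.06819791  0.3541897  -0.76906278]
0.2 [-0.79080292 -0.12987294 -0.41850924  0.92086144  0.33659043 -0.71826077]
0.05 [-0.66688877  0.05797911 -0.62791016  0.48624174  0.2905714  -0.59728956]
0.02 [-0.64632224  0.1072034  -0.65744093  0.40190812  0.2825346  -0.57755347]
[ 0.27035293 -0.18580093  0.42917439] [-0.63443481 -0.62818594  1.4672225 ] 2.9
mouth [318.98645991 172.80411429]
post [329.06815201 179.34751906]
FL [415.16801555  81.27964185]
FR [222.8492928   81.23354415]
BL [389.98234918 185.75909695]
```

View pics/w1.png

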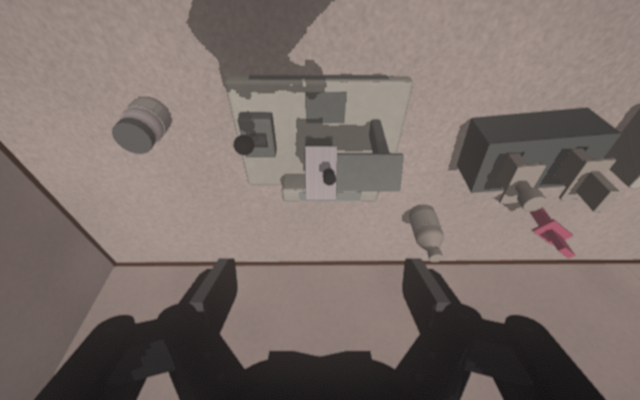

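The reader, post (329,177), mouth and lever (244,145) are all within a few pixels of prediction. Next I push the shutter with closed fingers, watching the force, then look into the open mouth.

```bash
python3 - <<'E'
from h import *
from workcell import manip
Rz,Rb,m=setup()
B=lambda y,z,x=0:m+Rb@[x,y,z]
manip.close_gripper()
manip.move_straight(B(-.05,.09),vel=.3)
manip.move_straight(B(-.05,.036))
f0=manip.get_obs()["wrist_force"]
for y in [-.03,-.01,.01,.03,.04,.045,.048,.051,.054,.057,.06,.063,.066,.069,.072]:
    manip.move_straight(B(y,.036),vel=.08)
    o=manip.get_obs();f=Rb.T@(np.array(o["wrist_force"])-f0)
    print(y,np.round(f,1),np.round(Rb.T@(o["ee_pos"]-m),4),round(o["time"],1))
    if f[1]<-9 or abs(f).max()>20:break
manip.move_straight(B(y-.025,.036),vel=.1)
manip.move_straight(B(y-.05,.25,-.0),vel=.25)
manip.gripper_open()
manip.move_straight(B(0,.17,-.0),vel=.25)
s=snap("wrist","w2");print(manip.get_obs()["time"],proj(s,m))
for a in(-1,1):
  for b in(-1,1):print(a,b,proj(s,B(b*.0135,0,a*.0305)),proj(s,B(b*.0175,0,a*.0345)))
E
```

```text
-0.03 [ 0.1 -0.2  0.3] [ 0.0003 -0.0294  0.0365] 5.3
-0.01 [-0.1  0.5 -1. ] [ 0.     -0.0094  0.036 ] 5.7
0.01 [-0.6  1.2 -0.4] [-0.      0.0107  0.036 ] 6.1
0.03 [ 0.2  0.7 -0.3] [-0.      0.0305  0.036 ] 6.5
0.04 [-1.8  0.6 -1.2] [-0.      0.0403  0.036 ] 6.8
0.045 [-0.4  0.6 -0.8] [0.     0.0452 0.036 ] 7.0
0.048 [-0.7  1.  -0.3] [-0.      0.0481  0.036 ] 7.3
0.051 [-0.1  0.1 -1.4] [-0.      0.0512  0.036 ] 7.5
0.054 [-0.3  0.6 -0.1] [-0.      0.0542  0.036 ] 7.8
0.057 [ 0.3  0.7 -1. ] [-0.      0.0572  0.036 ] 8.0
0.06 [-0.8  0.3  0.2] [-0.      0.0602  0.036 ] 8.3
0.063 [ 0.1  0.9 -1.6] [-0.      0.0632  0.036 ] 8.5
0.066 [ 0.1 -0.2 -0.7] [-0.      0.0662  0.036 ] 8.8
0.069 [-1.   0.5  0.1] [0.     0.0692 0.036 ] 9.0
0.072 [ -3.4 -15.9  -2.8] [0.0001 0.0702 0.0361] 9.3
11.9833 [318.96974908 189.41343593]
-1 -1 [305.59887009 160.3413265 ] [301.5658063  156.38734505]
-1 1 [332.29744859 160.33239814] [336.32443124 156.3758645 ]
1 -1 [306.46134871 216.70676316] [302.81691645 220.1630836 ]
1 1 [331.51799808 216.69691283] [335.16729869 220.15024954]
```

View pics/w2.png

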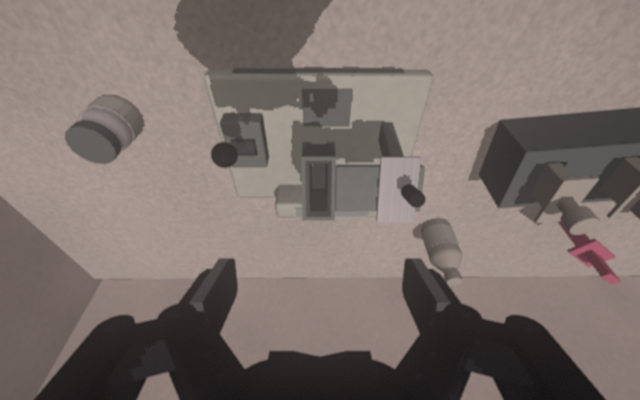

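The shutter is at its stop: contact force rose at TCP y=0.070, and the plate is centred at about (400,190). The open mouth spans roughly columns 302–335 and rows 152–220. I'll refine that with a crop and intensity profiles.

```bash
python3 - <<'E'
from h import *
s=np.load("pics/w2.npz");im=s["image"][:,:,::-1]
g=cv2.cvtColor(im,cv2.COLOR_BGR2GRAY).astype(int)
print(g[185:205,296:342].mean(0).round().astype(int).tolist())
print(g[146:228,314:324].mean(1).round().astype(int).tolist())
Rz,Rb,m=setup()
c=cv2.resize(im[140:230,260:360],None,fx=6,fy=6,interpolation=cv2.INTER_CUBIC)
for a in(-1,1):
  for b in(-1,1):
    for hx,hy in((.0305,.0135),(.0345,.0175)):
      p=(proj(s,m+Rb@[a*hx,b*hy,0])-[260,140]+.5)*6;cv2.circle(c,tuple(int(v) for v in p),3,(0,0,255),-1)
cv2.imwrite("pics/c2.png",c)
E
```

```text
[112, 112, 112, 112, 112, 112, 113, 113, 111, 104, 94, 89, 87, 80, 69, 64, 67, 68, 68, 68, 67, 68, 68, 67, 68, 67, 67, 67, 66, 64, 64, 71, 78, 80, 86, 99, 110, 113, 107, 99, 104, 113, 116, 116, 116, 116]
[62, 62, 63, 62, 63, 62, 63, 62, 62, 67, 85, 102, 111, 110, 103, 92, 85, 81, 78, 76, 76, 76, 76, 76, 76, 76, 76, 76, 76, 76, 77, 76, 76, 77, 76, 77, 77, 77, 77, 77, 76, 75, 70, 66, 65, 65, 66, 65, 66, 66, 66, 66, 66, 66, 66, 66, 66, 66, 66, 66, 67, 66, 66, 66, 68, 74, 80, 82, 81, 82, 90, 104, 112, 118, 132, 145, 149, 149, 149, 149, 149, 149]
```

View pics/c2.png

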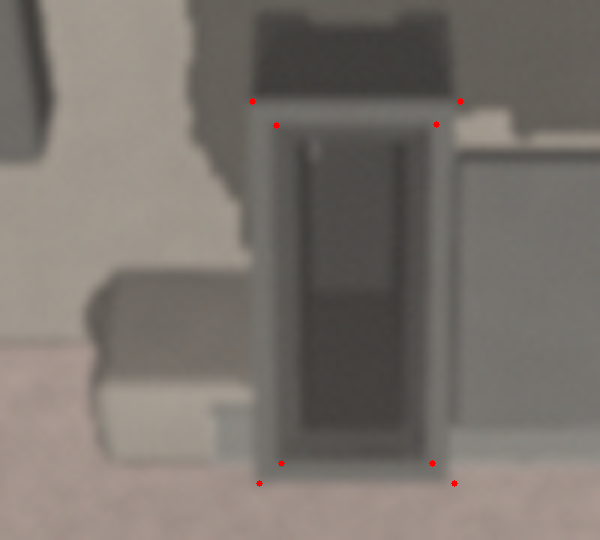

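The predicted corners (red) match the observed mouth to about 0.5 mm, with y shifted about −0.4 mm. Now the rack: a wrist look straight down over the tab cassette.

```bash
python3 - <<'E'
from h import *
from workcell import manip
t=np.array([.556,.1976,0]);M=R.from_euler('z',.0827).as_matrix()
manip.goto([t[0]-.06,t[1],.33],rv(M))
s=snap("wrist","w3");print(manip.get_obs()["time"],s["eye"])
im=s["image"][:,:,::-1].copy()
C=lambda x,y,z:t+M@[x,y,z+.01]
for x,y,z in [(a*.037,b*.019,.106) for a in(-1,1) for b in(-1,1)]+[(a*.02,b*.006,.148) for a in(-1,1) for b in(-1,1)]:
    p=proj(s,C(x,y,z));print(np.round(p,1),end=' ')
c0=proj(s,C(0,0,.148)).astype(int);print(c0)
x0,y0=max(0,c0[0]-90),max(0,c0[1]-70)
c=cv2.resize(im[y0:y0+140,x0:x0+180],None,fx=4,fy=4,interpolation=cv2.INTER_CUBIC)
for x,y,z in [(a*.037,b*.019,.106) for a in(-1,1) for b in(-1,1)]+[(a*.02,b*.006,.148) for a in(-1,1) for b in(-1,1)]:
    p=(proj(s,C(x,y,z))-[x0,y0]+.5)*4;cv2.circle(c,tuple(int(v) for v in p),3,(0,0,255),-1)
print(x0,y0);cv2.imwrite("pics/c3.png",c)
E
```

```text
13.4917 [0.41467267 0.19027009 0.45073111]
[300.2 197.7] [331.6 197.6] [301.5 252.4] [330.9 252.3] [310.1 224. ] [321.1 224. ] [310.5 256.6] [321.  256.6] [315 240]
225 170
```

View pics/c3.png

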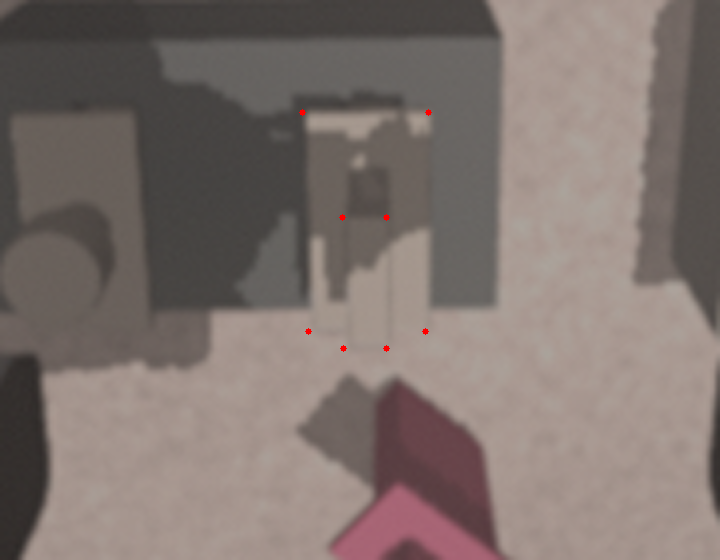

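The collar and tab match prediction with about +0.9 mm in y (tab top at 348–388 against 342–386 predicted). Now grasp, lift and move above the bay.

```bash
python3 - <<'E'
from h import *
from workcell import manip
t=np.array([.556,.1985,0]);M=R.from_euler('z',.0827).as_matrix()
manip.goto([t[0],t[1],.20],rv(M))
manip.move_straight([t[0],t[1],.146],vel=.12)
o=manip.get_obs();print(np.round(o["wrist_force"],1))
manip.close_gripper(60)
o=manip.get_obs();print(o["opening"],o["gripper_force"],np.round(o["wrist_force"],1),o["time"])
manip.move_straight([t[0],t[1],.37],vel=.2)
o=manip.get_obs();print(o["opening"],np.round(o["wrist_force"],1),o["time"])
Rz,Rb,m=setup()
B=lambda y,z,x=0:m+Rb@[x,y-.0004,z]
manip.goto(B(0,.136+.06),rv(Rb))
s=snap("wrist","w4");o=manip.get_obs();print(o["opening"],np.round(o["wrist_force"],1),o["time"])
cv2.imwrite("pics/c4.png",s["image"][:,:,::-1])
E
```

```text
[ 1.2 -0.2  0.3]
0.011328843643488786 58.66432249546051 [-0.8  0.8  3. ] 15.3833
0.011405344371844817 [ 0.2 -0.2 -1. ] 16.65
0.011247995798707259 [-0.5 -0.  -0.4] 18.225
```

View pics/c4.png

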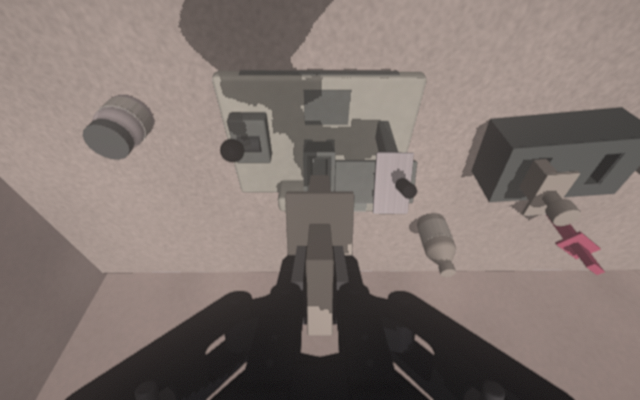

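The cassette is squarely in hand: the collar spans columns 287–354, and the blade's end at about (319,185) points into the mouth. The knob cassette is still in the rack. Now I insert it with force checks.

```bash
python3 - <<'E'
from h import *
from workcell import manip
Rz,Rb,m=setup()
B=lambda y,z,x=0:m+Rb@[x,y-.0004,z]
f0=np.array(manip.get_obs()["wrist_force"])
for d in [.015,.004,-.002,-.008,-.014,-.02,-.03,-.045,-.06,-.075,-.09,-.095,-.098,-.1,-.102,-.104]:
    manip.move_straight(B(0,.136+d),vel=.08)
    o=manip.get_obs();f=Rb.T@(np.array(o["wrist_force"])-f0)
    print(d,np.round(f,1),np.round(Rb.T@(o["ee_pos"]-m)*1000,1),round(o["time"],1))
    if f[2]>12 or abs(f).max()>20:break
E
```

```text
0.015 [-0.9 -0.3 -0.6] [  0.2  -0.3 151.2] 18.9
0.004 [-1.1  0.7  0.1] [-1.000e-01 -3.000e-01  1.401e+02] 19.2
-0.002 [ 1.2  0.3 -0.5] [-1.00e-01 -3.00e-01  1.34e+02] 19.5
-0.008 [ 0.1 -0.1 -0.8] [ -0.2  -0.3 127.9] 19.7
-0.014 [ 0.5 -0.  -0.9] [ -0.2  -0.3 121.8] 20.0
-0.02 [ 0.5 -0.3 -0.5] [ -0.2  -0.3 115.8] 20.2
-0.03 [0.3 0.7 0.2] [ -0.2  -0.2 105.9] 20.5
-0.045 [ 0.4  0.2 -0.7] [-0.2 -0.2 91.1] 20.8
-0.06 [ 0.9 -0.  -0.5] [-0.1 -0.3 76.2] 21.2
-0.075 [ 0.3 -0.4  0.4] [-0.1 -0.3 61.2] 21.5
-0.09 [ 0.2  0.1 -0.8] [-0.1 -0.3 46.2] 21.8
-0.095 [ 0.1 -0.7 -0.9] [-0.  -0.4 41. ] 22.1
-0.098 [-0.5  0.7 -1.4] [-0.1 -0.3 37.9] 22.3
-0.1 [ 0.6 -0.4  0.4] [-0.  -0.4 35.9] 22.6
-0.102 [-7.2  4.1 34.8] [ 0.3 -0.4 35.2] 22.8
```

The cassette is seated: contact came at TCP 35 mm, where 36 mm was expected with the collar on the mouth. Next I release, retreat, swing the lever, and look.

```bash
python3 - <<'E'
from h import *
from workcell import manip
Rz,Rb,m=setup()
B=lambda y,z,x=0:m+Rb@[x,y-.0004,z]
manip.gripper_open()
manip.move_straight(B(0,.14),vel=.2)
manip.close_gripper()
L=lambda x,z:BASE+Rz@[x,-.0955,z]
manip.goto(L(-.125,.22),rv(Rz))
manip.move_straight(L(-.125,.128),vel=.2)
f0=np.array(manip.get_obs()["wrist_force"])
for x in [-.1,-.08,-.06,-.04,-.025,-.012,-.008,-.005,-.002,.001,.004,.007,.010,.013,.016]:
    manip.move_straight(L(x,.128),vel=.08)
    o=manip.get_obs();f=Rz.T@(np.array(o["wrist_force"])-f0)
    print(x,np.round(f,1),np.round(Rz.T@(o["ee_pos"]-BASE)*1000,1),round(o["time"],1))
    if abs(f).max()>12:break
manip.move_straight(L(x-.03,.128),vel=.15)
manip.move_straight(L(x-.06,.30),vel=.25)
manip.goto(B(0,.25),rv(Rb))
s=snap("wrist","w5");print(manip.get_obs()["time"])
im=s["image"][:,:,::-1];cv2.imwrite("pics/c5.png",cv2.resize(im[50:250,180:500],None,fx=2.5,fy=2.5,interpolation=cv2.INTER_CUBIC))
piv=BASE+Rz@[-.02,-.095,.047]
for q in(.8,.9,1.):print(q,"ball",(proj(s,piv+Rz@[.085*np.sin(q-.5),0,.085*np.cos(q-.5)])-[180,50])*2.5)
for z in(0,.006):print([np.round((proj(s,B(b*.019,z,a*.037))-[180,50])*2.5).tolist() for a in(-1,1) for b in(-1,1)])
E
```

```text
-0.1 [-0.5  0.1 -0.8] [-99.6 -95.4 128. ] 26.6
-0.08 [ 0.6 -0.3 -1. ] [-79.9 -95.4 127.8] 27.0
-0.06 [ 0.5  0.5 -0.7] [-59.9 -95.4 127.8] 27.4
-0.04 [ 0.8 -0.5  0.2] [-40.  -95.4 127.8] 27.8
-0.025 [0.3 0.3 0.2] [-25.1 -95.4 127.9] 28.2
-0.012 [-0.1  0.3  0.1] [-12.  -95.5 127.9] 28.5
-0.008 [ 0.7 -0.5 -0.8] [ -8.  -95.5 128. ] 28.7
-0.005 [ 0.6  1.2 -1. ] [ -4.9 -95.5 128. ] 29.0
-0.002 [-5.2  0.5  1.4] [ -2.6 -95.4 127.9] 29.2
0.001 [-21.4  -1.1   8.5] [ -1.9 -95.4 127.7] 29.5
31.5333
0.8 ball [182.7581707 342.0900702]
0.9 ball [185.84594658 348.74339881]
1.0 ball [188.93316366 353.82734994]
[[312.0, 236.0], [387.0, 236.0], [314.0, 376.0], [385.0, 376.0]]
[[311.0, 238.0], [388.0, 238.0], [314.0, 379.0], [385.0, 379.0]]
```

View pics/c5.png

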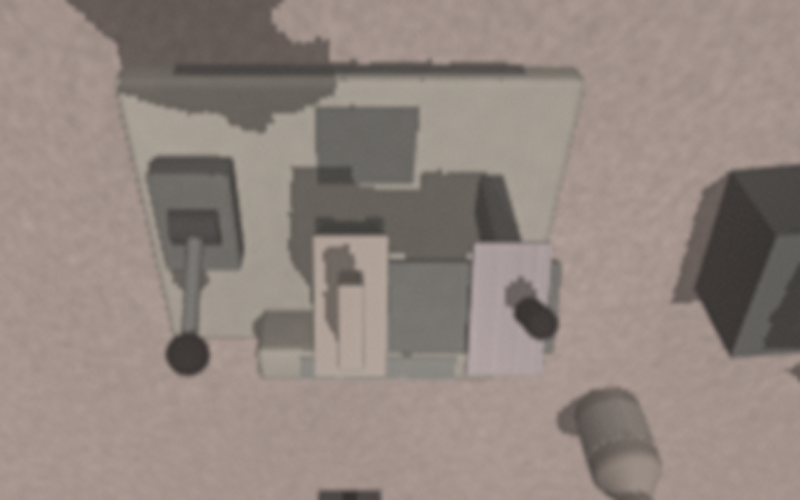

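The ball at (188,354) is exactly where the lever's far stop is predicted. The collar (312–388, 236–376) matches the fully home position, and the shutter is open.

```bash
python3 -c "
from workcell import manip
print(manip.hand_in())"
```

```text
the job is handed in; nothing more can be done
None
```

The job is done and handed in at about 31.5 s: shutter pushed to its stop, flat-tab cassette fully home and let go, then the lever swung to its far stop, with the knob cassette left in the rack and the bottle, jar and glove box not touched.

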